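# Clamp the patch block with the tie-rod sleeve

## Task

A white patch block lies loose between the jaws of one of the two small turnbuckle holders on the network bench. Turn that holder's brass middle sleeve by its steel bar, swinging the bar over from the robot's side to the far side until it comes to its stop, so that both threaded rods draw in and the jaws close on the block. Leave the other, empty holder's sleeve as it is, and let go.

Things in the scene. Friction and masses are not known exactly. Their poses are not given: they have to be found in the camera images.
- loaded_pivot (a point): Middle of the 24 mm thick brass sleeve, on its axis, in the holder with the block; 62 mm high, fixed to the holder. Axes: y along the rods, x level to the far side over the block, z up. From here a steel bar, 10 mm thick, stands out square to y; its 16 mm ball end is centred 100 mm out. Holder is fixed, 160 (x) x 220 (y) mm, its middle 45 mm to +x; jaw posts are 77 mm high, at y = +-50 to 76 mm.
- loaded_sleeve (a joint): Turn of that sleeve and bar about the pivot's +y, rad. At 0 the bar leans 0.75 rad off vertical to -x (robot's side); 0.75 is upright; at 1.5 it leans 0.75 rad to +x, at its hard stop, jaws on the block. Starts at 0 to 0.35. A rad draws each jaw in 6.8 mm. Stiff drag of about 0.2 N m (2 to 5 N at the bar); stays where it is left.
- block_centre (a point): Centre of the loose white patch block, 44 (x) x 100 (y) x 32 (z) mm, six jack ports on top, lying on the 12 mm base plate between the jaws of the loaded holder, its top 44 mm above the table, about 75 mm to +x of loaded_pivot. It stays there.
- empty_bar_end (a point): Centre of the ball end of the bar on the other holder, the same in form but without a block; its bar also leans towards the robot. To be left where it is.
Not all that is in view belongs to the job. What is shaped like the part that bears block_centre but orange or pink is not meant.

How it is judged:
By the outcome, as a careful person would: the job done as asked, in the order asked, and still so for the second after the job is handed in, with the robot touching nothing.
It also fails if it takes over 29 s, if anything falls off the work surface, if the arm or the gripper's body presses on something with over 40 N, if the wrist force passes 120 N, or if a joint passes its speed limit or range.

## Robot

A 6-joint arm with a two-finger parallel gripper is mounted at the origin on the work surface. World frame = base frame: x ahead of the robot, y to its left, z up, the work surface at z = 0. Lengths are in m, angles in rad, forces in N, time in s.
With the tool pointing down it reaches from about 0.375 to 0.975 m from the base axis. Payload 3.8 kg.
Tool frame: the origin (TCP) lies midway between the tips of the shut fingers; the grasp point (between the pads) lies 19 mm behind it; z points along the fingers, y is the direction in which the jaws open and shut (so a half turn about z gives the same grasp; the last joint's range is limited). The gripper opens to 85 mm and grips with 20 to 120 N. Pads are 22 mm wide; open, the fingers measure 114 mm over their backs; the gripper's body (76 mm by 85 mm) begins 54 mm behind the grasp point. The pads swing forward as they close: fully open they stand 13 mm farther back than shut.
Start: joints at [-1.322, 0.264, 1.604, -0, 1.274, -0.037], TCP at [0.19, -0.648, 0.21] pointing down, gripper open.
Joint ranges: [-2.63, 2.63], [-0.94, 2.18], [0.31, 2.57], [-1.31, 4.45], [0, 2.66], [-2.55, 2.55]. Speed limits (rad/s): [2.57, 2.57, 3.14, 3.14, 3.14, 3.14].

## Interface

Orientations are given as a unit quaternion [x, y, z, w].
In Python, from plant import robot gives the robot as it stands.
- The arm moves only by the tool step_arm, never from a script. Its argument "steps" is text: rows parted by semicolons, each of 7 numbers parted by spaces: the shift along the world's x, y, z in mm, then the turn, a rotation vector about the world's x, y, z in rad, then the finger opening in mm, from 0 to 85.4. A call has 1 to 5 rows; each row shifts and turns the commanded pose from where the row before left it; what a row does not reach is not made up. A row lasts 1/12 s, in which the tool goes at most 41.7 mm and 7.16 degrees, less where a joint would pass 70% of its speed; a pose out of reach is approached as far as the arm can. A call is refused whole if a number of a shift passes 41.7 or a number of a turn 0.125, either way. A call with a gripper value outside its range is refused whole. The fingers move at their own pace and stop on an object; the grip force is fixed at half the most. Time passes only in rows, so rows that do not move let the fingers close. It gives the time, the measured TCP pose, the force and the opening at its end, in the units of the state.
- robot.read_state(): the state, without advancing time (a new reading comes with each control period).
- robot.grab_frame(name): name is "scene" or "top" or "wrist"; returns (picture, depth): 480x640x3 uint8, red, green, blue; 480x640 float32, m along the optical axis (not along the pixel's ray), 0 where there is no reading.
- robot.camera_params(name): a dict with "mtx" (3x3 intrinsics, pixels), "T" (4x4, takes a point from camera to world coordinates). Camera axes: x right, y down, z forward; pixel columns grow to the right and rows downward; lengths in m; the calibration is good to about 2 mm. A picture is of the moment at which its call begins: read the wrist's pose just before it. camera_params takes no time and is no camera call; for the wrist camera it gives the pose at the moment of the call.
- robot.hand_in(): hands the job in, once; it reports no verdict.
Trained networks look in the newest picture that a camera, given by its name, has taken for a name from the list of things; names that differ only in an ending like _2 or _b are one class to them, and where a whole thing is asked for, a point or a joint stands for the part that bears it (a point fixed in the world has none). Each returns a list of dicts, best first, with "conf" (0 to 1); they miss things now and then, are a little off and sometimes report something else, mostly with a low value. They report only what shows in the picture. A call takes as long as a camera call. They do not tell look-alikes from the thing itself.
- robot.recognise(name, camera): "location" ([x, y, z] in m, in world coordinates, good to about 4 mm: the middle of the surface that is visible of it).
- robot.trace(name, camera): "region" (480x640 bool, what is visible of it).
The state is a dict: "time_s": time; "joint_positions": joint angles; "joint_vel": joint speeds; "joint_efforts": joint torques, N m; "ee_pos": TCP position; "ee_rot": TCP orientation; "ft_force": force on the tool from outside, world axes, zero at the start; "ft_torque": the same for the moment, N m; "finger_gap": opening from 0.0 (shut) to 1.0 (fully open).
Only numpy, scipy, OpenCV 4.12 (cv2) and the standard library are available. Lean on these libraries where they do the work, as an engineer would, in place of code of your own. Each camera call takes 0.05 s, during which the arm holds its last target. There are 200 camera calls.

## Working session

There is one attempt and no reset: what is moved stays moved. The work goes in short steps, Python scripts to look and compute and a tool call to move; the robot and the scene stay as the last step left them, time stands still between calls to the robot, and variables do not carry over. Pictures are saved under pics/ and viewed, about 8 in all and at most 12, crops included, and the job is handed in when it is done.

Besides the shell and the picture viewer there is one more tool, called after "Request:" as a command line: name --argument value ..., lists and objects as JSON in quotes. step_arm: Moves the arm, as the interface text tells. Its arguments: {"type":"object","properties":{"steps":{"type":"string"}},"required":["steps"]}

```bash
mkdir -p pics; python3 - <<'E'
from plant import robot
import cv2,numpy as np
for n in("top","scene"):
    p,d=robot.grab_frame(n); cv2.imwrite(f"pics/{n}1.png",p[:,:,::-1])
    for t in("block_centre","loaded_pivot","loaded_sleeve","empty_bar_end"):
        print(n,t,[(np.round(r["location"],3).tolist(),round(r["conf"],2)) for r in robot.recognise(t,n)][:6])
print(robot.read_state())
E
```

```text
top block_centre [([0.642, 0.18, 0.046], 0.91), ([0.519, 0.382, 0.032], 0.78), ([0.804, 0.232, 0.029], 0.71)]
top loaded_pivot [([0.6, 0.158, 0.009], 0.72)]
top loaded_sleeve [([0.565, 0.153, 0.071], 0.98)]
top empty_bar_end [([0.508, -0.257, 0.074], 0.8)]
scene block_centre [([0.644, 0.173, 0.048], 0.91), ([0.814, 0.225, 0.032], 0.88), ([0.525, 0.382, 0.032], 0.78)]
scene loaded_pivot []
scene loaded_sleeve [([0.562, 0.15, 0.074], 0.96)]
scene empty_bar_end [([0.516, -0.264, 0.076], 0.8)]
{'time_s': 0.5, 'joint_positions': array([-1.32192096e+00,  2.63913477e-01,  1.60405739e+00,  1.59453686e-05,
        1.27371136e+00, -3.69377998e-02]), 'joint_vel': array([ 4.05214614e-04, -8.13642547e-04, -2.42624644e-03,  2.06820016e-04,
        4.30175130e-06,  3.99546253e-04]), 'joint_efforts': array([ 2.80448057e-04, -5.14406991e+01, -3.67237616e+01, -4.35872676e-05,
        2.58619191e-03, -3.42244793e-07]), 'ee_pos': array([ 0.1902771 , -0.64758382,  0.21013959]), 'ee_rot': array([ 9.89806552e-01,  1.42418354e-01,  2.84376820e-06, -4.53388060e-05]), 'ft_force': array([-0.05156668, -0.32341047,  0.13712545]), 'ft_torque': array([-0.01076419,  0.01842325, -0.00192748]), 'finger_gap': 0.9978649161376534}
```

View pics/top1.png

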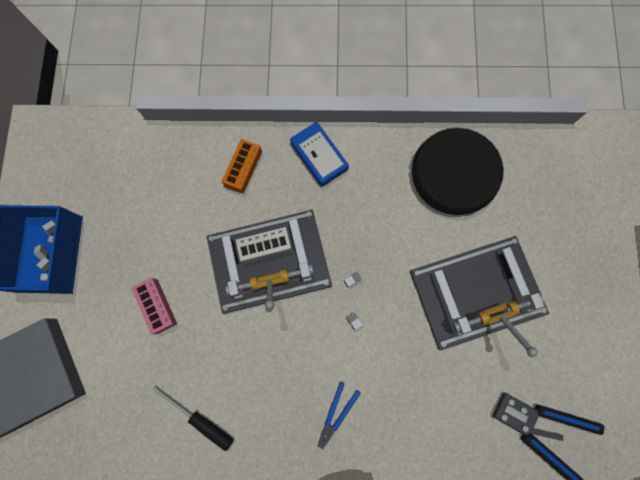

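View pics/scene1.png

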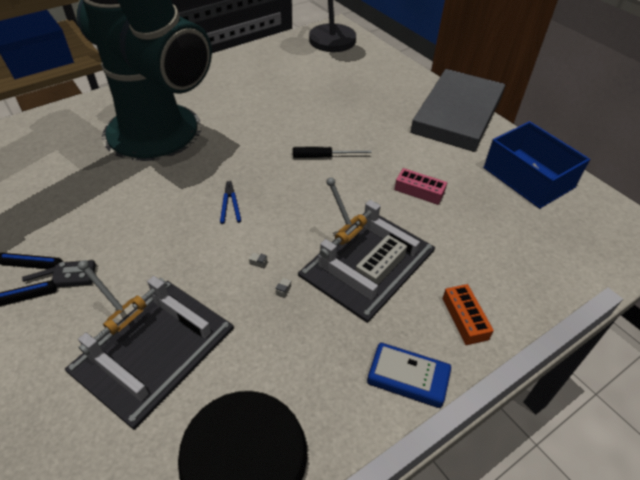

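The top picture shows the loaded holder near (268,262), with its brass sleeve at (269,280) and ball end at about (268,304). The empty holder is at (480,292), and the orange and pink look-alikes are at (242,165) and (153,305). Next I'll measure the axes and the bar's lean.

```bash
cat > h.py <<'E'
from plant import robot
import cv2,numpy as np
def cloud(n,d):
    c=robot.camera_params(n);K,T=c["mtx"],c["T"]
    v,u=np.mgrid[:480,:640]
    P=np.stack([(u-K[0,2])/K[0,0]*d,(v-K[1,2])/K[1,1]*d,d],-1)
    return P@T[:3,:3].T+T[:3,3]
E
python3 - <<'E'
from h import *
for n in("top","scene"):
    p,d=robot.grab_frame(n);P=cloud(n,d)
    hsv=cv2.cvtColor(p,cv2.COLOR_RGB2HSV)
    b=[r for r in robot.trace("block_centre",n)]
    for r in b:
        m=r["region"]&(d>0);Q=P[m]; c=np.median(Q,0)
        if abs(c[0]-.643)>.04 or abs(c[1]-.177)>.04: continue
        Q=Q[abs(Q[:,2]-.044)<.006]
        (cx,cy),s,a=cv2.minAreaRect((Q[:,:2]*1000).astype(np.float32)); print(n,"block",cx,cy,s,a,Q[:,2].mean())
    near=(d>0)&(np.hypot(P[...,0]-.565,P[...,1]-.153)<.12)
    br=near&(hsv[...,0]>12)&(hsv[...,0]<28)&(hsv[...,1]>130)&(P[...,2]>.05)
    Q=P[br]; m=Q.mean(0);w,V=np.linalg.eigh(np.cov(Q[:,:2].T)); print(n,"brass",len(Q),m.round(4),V[:,1],np.arctan2(-V[0,1],V[1,1]),Q[:,2].max())
    hi=P[near&(P[...,2]>.085)]; t=hi[hi[:,2]>hi[:,2].max()-.012]
    print(n,"bar",len(hi),"ball",t.mean(0).round(4),t.max(0).round(3),t.min(0).round(3)); 
    for z in np.arange(.085,.17,.01):
        q=hi[(hi[:,2]>=z)&(hi[:,2]<z+.01)]
        if len(q):print(z.round(3),len(q),q.mean(0).round(4))
E
```

```text
top block 640.5321044921875 178.17752075195312 (44.21286392211914, 100.03648376464844) 15.655953407287598 0.0443304797560404
top brass 346 [0.5695 0.1588 0.0685] [-0.25142501  0.96787678] 0.25415227628909665 0.07807568762576778
top bar 163 ball [0.5203 0.145  0.1531] [0.528 0.152 0.158] [0.514 0.139 0.146]
0.085 14 [0.5594 0.1556 0.0899]
0.095 15 [0.5534 0.1539 0.0998]
0.105 13 [0.5476 0.1518 0.1103]
0.115 18 [0.5413 0.1507 0.12  ]
0.125 16 [0.5351 0.148  0.1302]
0.135 15 [0.5306 0.1478 0.139 ]
0.145 59 [0.5202 0.1448 0.1525]
0.155 13 [0.521  0.1459 0.1558]
scene block 645.0733642578125 175.70343017578125 (45.5929069519043, 108.25104522705078) 17.301250457763672 0.044145495994259876
scene brass 314 [0.5767 0.1587 0.0665] [-0.24504619  0.9695114 ] 0.24756733771777253 0.07669826328701423
scene bar 265 ball [0.5256 0.1454 0.1513] [0.531 0.154 0.156] [0.517 0.14  0.144]
0.085 31 [0.5607 0.1556 0.09  ]
0.095 34 [0.5543 0.1539 0.0997]
0.105 33 [0.5493 0.1521 0.1101]
0.115 35 [0.5429 0.1505 0.1199]
0.125 37 [0.5371 0.1489 0.1301]
0.135 34 [0.5311 0.1475 0.1401]
0.145 52 [0.5258 0.1453 0.1509]
0.155 9 [0.5235 0.1459 0.1554]
```

Yaw is about 0.265, the pivot about (0.570, 0.158) and the ball about (0.522, 0.1455, 0.149). That puts the lean near 0.52 rad towards the robot, so the joint is at about 0.23. The block's size and its 75 mm offset both agree. The tool's yaw of 0.286 already matches the holder. I'll go to the robot's side of the ball with the fingers shut.

Request:
step_arm --steps "19 33 2 0 0 0 0;19 33 2 0 0 0 0;19 33 2 0 0 0 0;19 33 2 0 0 0 0;19 33 2 0 0 0 0"

```text
time_s: 1.12
ee_pos: [0.2858, -0.4811, 0.2203]
ee_rot: [0.99, 0.142, 0.0, 0.0]
ft_force: [0.3, 0.3, -0.0]
finger_gap: 0.303
```

Request:
step_arm --steps "19 33 2 0 0 0 0;19 33 2 0 0 0 0;19 33 2 0 0 0 0;19 33 2 0 0 0 0;19 33 2 0 0 0 0"

```text
time_s: 1.53
ee_pos: [0.3809, -0.316, 0.2306]
ee_rot: [0.99, 0.142, 0.0, 0.0]
ft_force: [0.5, 0.0, 0.2]
finger_gap: -0.002
```

Request:
step_arm --steps "15 33 2 0 0 0 0;15 33 0 0 0 0 0;6 38 0 0 0 0 0;6 38 0 0 0 0 0;6 38 0 0 0 0 0"

```text
time_s: 1.95
ee_pos: [0.4284, -0.1359, 0.2325]
ee_rot: [0.99, 0.142, 0.0, 0.0]
ft_force: [0.2, -0.2, 1.0]
finger_gap: 0.001
```

Request:
step_arm --steps "7 38 -4 0 0 0 0;7 38 -4 0 0 0 0;7 38 -4 0 0 0 0;7 38 -4 0 0 0 0;7 38 -4 0 0 0 0"

```text
time_s: 2.37
ee_pos: [0.4634, 0.0543, 0.2126]
ee_rot: [0.99, 0.142, 0.001, 0.0]
ft_force: [1.6, -0.1, 0.4]
finger_gap: 0.001
```

Request:
step_arm --steps "9 38 -4 0 0 0 0;8 38 -4 0 0 0 0;0 4 0 0 0 0 0;0 0 0 0 0 0 0"

```text
time_s: 2.7
ee_pos: [0.4801, 0.1344, 0.2039]
ee_rot: [0.99, 0.145, -0.0, -0.0]
ft_force: [-0.3, -0.8, -0.5]
finger_gap: -0.001
```

```bash
python3 - <<'E'
from h import *
s=robot.read_state();print(s["time_s"],s["ee_pos"])
p,d=robot.grab_frame("wrist");P=cloud("wrist",d)
cv2.imwrite("pics/w1.png",p[:,:,::-1])
near=(d>0)&(np.hypot(P[...,0]-.52,P[...,1]-.146)<.03)&(P[...,2]>.135)&(P[...,2]<.17)
q=P[near];print(len(q),q.mean(0) if len(q) else 0,q.max(0) if len(q) else 0)
E
```

```text
2.7 [0.48007062 0.13437109 0.2039215 ]
891 [0.52333486 0.14348891 0.15042561] [0.53384671 0.15059834 0.15708562]
```

View pics/w1.png

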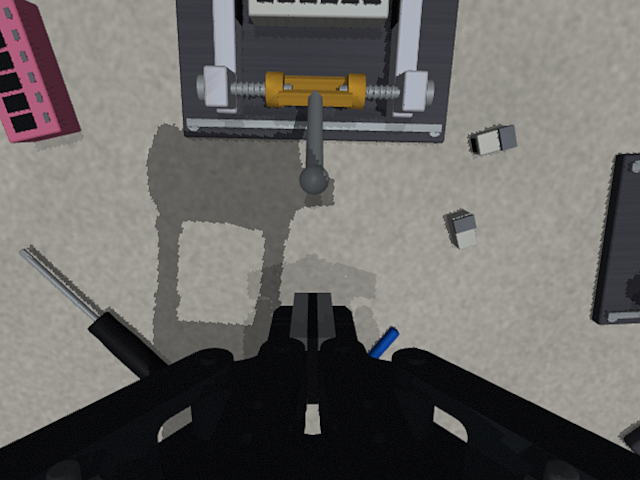

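The ball at (314,180) is straight ahead of the shut fingers at (313,300), and the tool is within 1 mm of the swing plane. I'll lower to z = 0.132 and start pushing along the holder's x.

Request:
step_arm --steps "0 0 -36 0 0 0 0;0 0 -36 0 0 0 0;0 0 0 0 0 0 0;10 2.7 0 0 0 0 0;8 2.2 0 0 0 0 0"

```text
time_s: 3.17
ee_pos: [0.4998, 0.1364, 0.1337]
ee_rot: [0.99, 0.142, 0.001, 0.0]
ft_force: [2.0, 0.0, 0.6]
finger_gap: 0.001
```

Request:
step_arm --steps "7.7 2.1 0 0 0 0 0;7.7 2.1 0 0 0 0 0;7.7 2.1 0 0 0 0 0;7.7 2.1 0 0 0 0 0;0 0 0 0 0 0 0"

```text
time_s: 3.58
ee_pos: [0.5318, 0.1463, 0.1334]
ee_rot: [0.99, 0.142, 0.002, -0.0]
ft_force: [1.2, 1.0, 0.8]
finger_gap: 0.0
```

```bash
cat >> h.py <<'E'
def bar(n):
    p,d=robot.grab_frame(n);P=cloud(n,d)
    o=P-np.array([.5695,.158,.062]); X=o[...,0]*.965+o[...,1]*.262; Y=-o[...,0]*.262+o[...,1]*.965;Z=o[...,2]
    m=(d>0)&(abs(Y)<.012)&(np.hypot(X,Z)>.02)&(np.hypot(X,Z)<.112)&(Z>.012)
    return p,m,X[m],Y[m],Z[m]
E
python3 - <<'E'
from h import *
for n in("wrist","top"):
    p,m,X,Y,Z=bar(n); cv2.imwrite(f"pics/{n}2.png",p[:,:,::-1])
    for a in range(20,112,10):
        r=np.hypot(X,Z);k=(r>=a/1e3)&(r<a/1e3+.01)
        if k.any():print(n,a,k.sum(),X[k].mean().round(4),Z[k].mean().round(4),"lean",np.median(np.arctan2(X[k],Z[k])).round(3))
E
```

```text
wrist 20 240 -0.0092 0.0234 lean -0.367
wrist 30 258 -0.0144 0.032 lean -0.416
wrist 40 286 -0.0196 0.0405 lean -0.446
wrist 50 317 -0.0248 0.0491 lean -0.462
wrist 60 363 -0.03 0.0578 lean -0.475
wrist 70 396 -0.0353 0.0664 lean -0.485
wrist 80 106 -0.0382 0.072 lean -0.485
wrist 90 1 -0.0299 0.0952 lean -0.305
wrist 100 567 -0.0306 0.1015 lean -0.287
wrist 110 173 -0.0311 0.1065 lean -0.271
```

View pics/wrist2.png

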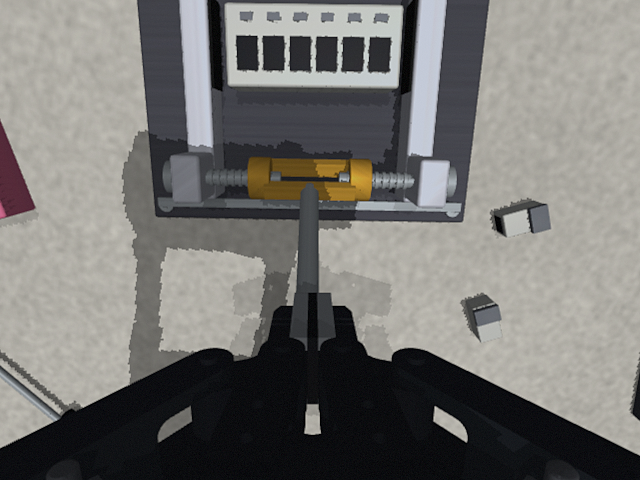

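The bar still seems to lean about 0.54 rad with the fingers over the ball, which doesn't fit. I'll check from the scene camera.

```bash
python3 - <<'E'
from h import *
p,m,X,Y,Z=bar("scene"); print(robot.read_state())
c=p[150:330,230:450]; cv2.imwrite("pics/s2.png",cv2.resize(c[:,:,::-1],None,fx=3,fy=3,interpolation=cv2.INTER_CUBIC))
for a in range(20,112,10):
    r=np.hypot(X,Z);k=(r>=a/1e3)&(r<a/1e3+.01)
    if k.any():print(a,k.sum(),X[k].mean().round(4),Z[k].mean().round(4))
E
```

```text
{'time_s': 3.7333, 'joint_positions': array([ 2.23453645e-01,  8.94668352e-02,  1.95690209e+00, -7.12008718e-05,
        1.09394580e+00,  1.50826011e+00]), 'joint_vel': array([-5.56029955e-04, -7.59100912e-03,  1.53303384e-02, -1.25730692e-03,
        2.42044554e-03,  6.27665982e-05]), 'joint_efforts': array([ 1.47949294e-01, -3.84691930e+01, -3.31804597e+01,  7.82738999e-02,
        4.32642214e-01, -5.60941244e-04]), 'ee_pos': array([0.52978488, 0.14590379, 0.13247462]), 'ee_rot': array([ 9.89791105e-01,  1.42524239e-01,  6.39438929e-04, -1.98175929e-05]), 'ft_force': array([ 1.47383812, -0.02749603,  1.06553466]), 'ft_torque': array([ 0.00609591, -0.25007387,  0.01847559]), 'finger_gap': -0.0007270292099901362}
20 29 -0.0075 0.0235
30 27 -0.0124 0.0321
40 31 -0.0183 0.0407
50 31 -0.0237 0.0502
60 28 -0.0292 0.0584
70 29 -0.0345 0.0668
80 31 -0.0398 0.0749
90 27 -0.0427 0.0855
100 48 -0.0333 0.0988
110 11 -0.0316 0.1061
```

View pics/s2.png

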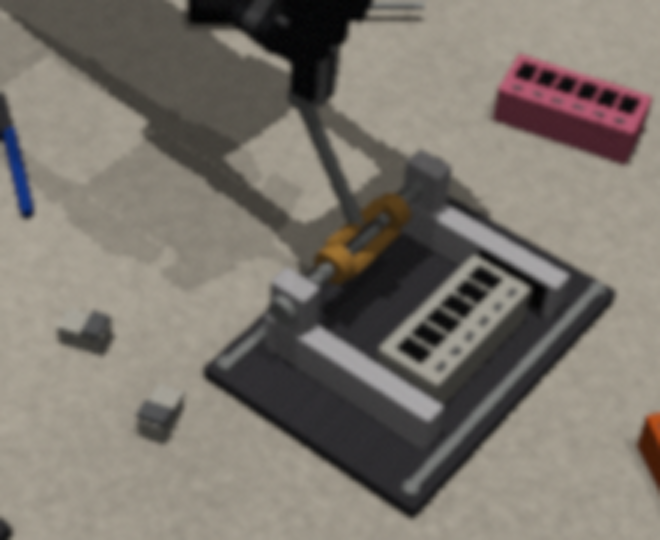

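```bash
python3 - <<'E'
from h import *
def proj(n,P):
    c=robot.camera_params(n);q=np.linalg.inv(c["T"])@np.r_[P,1];u=c["mtx"]@q[:3];return (u[:2]/u[2]).round(1),q[2].round(3)
s=robot.read_state();R=np.array([.5695,.158,.062]);ex=np.array([.965,.262,0])
for n in("scene","wrist"):
    p,d=robot.grab_frame(n);P=cloud(n,d);o=P-R;X=o[...,0]*.965+o[...,1]*.262;Y=-o[...,0]*.262+o[...,1]*.965;Z=o[...,2]
    print(n,"tip",proj(n,s["ee_pos"]),"ball0",proj(n,R-.0505*ex+[0,0,.0863]))
    m=(d>0)&(abs(Y)<.03)&(X>-.09)&(X<0)&(Z>.06)&(Z<.14)
    for z in np.arange(.06,.14,.006):
        k=m&(Z>=z)&(Z<z+.006)
        if k.any():
            vs,us=np.nonzero(k);print(z.round(3),k.sum(),"X",X[k].min().round(4),np.median(X[k]).round(4),X[k].max().round(4),"Y",Y[k].min().round(4),Y[k].max().round(4),"px",us.min(),us.max(),vs.min(),vs.max())
    if n=="wrist":
        c=cv2.resize(p[260:400,230:400,::-1],None,fx=4,fy=4,interpolation=cv2.INTER_CUBIC);cv2.imwrite("pics/w3.png",cv2.convertScaleAbs(c,alpha=2,beta=30))
E
```

```text
scene tip (array([332. , 190.2]), np.float64(0.923)) ball0 (array([328.9, 180.8]), np.float64(0.915))
0.06 20 X -0.0369 -0.0321 -0.028 Y -0.004 0.0042 px 333 339 193 197
0.066 19 X -0.0441 -0.0355 -0.0311 Y -0.0045 0.0037 px 331 337 190 194
0.072 23 X -0.0455 -0.0397 -0.0349 Y -0.0034 0.0064 px 330 336 187 191
0.078 19 X -0.0524 -0.0428 -0.0393 Y -0.0054 0.0039 px 326 335 183 188
0.084 18 X -0.0574 -0.0484 -0.0416 Y -0.0067 0.0005 px 326 332 179 184
0.09 8 X -0.0427 -0.0315 -0.0284 Y -0.0076 0.0056 px 330 341 181 185
0.096 26 X -0.0458 -0.0298 -0.0275 Y -0.0132 0.0144 px 327 342 175 184
0.102 40 X -0.045 -0.0323 -0.0265 Y -0.0152 0.0051 px 327 341 177 182
0.108 39 X -0.0451 -0.0315 -0.0269 Y -0.0144 0.0069 px 327 342 173 180
0.114 43 X -0.0456 -0.0315 -0.027 Y -0.0151 0.0083 px 327 342 171 177
0.12 35 X -0.0445 -0.0306 -0.0274 Y -0.0156 0.0146 px 327 343 165 175
0.126 20 X -0.033 -0.0299 -0.0271 Y -0.0157 0.0105 px 333 344 164 172
0.132 29 X -0.0473 -0.0271 -0.0251 Y -0.0236 0.0155 px 332 346 159 171
0.138 16 X -0.0313 -0.0271 -0.0246 Y -0.0288 0.0269 px 330 351 155 172
wrist tip (ar
[... 245 characters left out ...]
0405 -0.0397 -0.0376 Y -0.0043 0.0025 px 301 317 286 292
0.09 19 X -0.0318 -0.0314 -0.0312 Y -0.0082 0.0042 px 295 329 293 294
0.096 381 X -0.036 -0.0314 -0.0303 Y -0.0148 0.0106 px 276 348 293 311
0.102 566 X -0.036 -0.0342 -0.0305 Y -0.0158 0.0114 px 273 352 299 319
0.108 639 X -0.0364 -0.0345 -0.0301 Y -0.0159 0.0114 px 271 354 305 328
0.114 731 X -0.0363 -0.0344 -0.0304 Y -0.0158 0.0114 px 269 356 314 336
0.12 531 X -0.036 -0.0312 -0.0301 Y -0.0158 0.0113 px 268 357 322 340
0.126 1228 X -0.0535 -0.0359 -0.0295 Y -0.0184 0.0137 px 256 370 331 404
0.132 1430 X -0.0539 -0.0304 -0.0276 Y -0.0299 0.0274 px 201 418 338 426
0.138 1223 X -0.0544 -0.0307 -0.0277 Y -0.029 0.0298 px 189 417 344 433
```

View pics/w3.png

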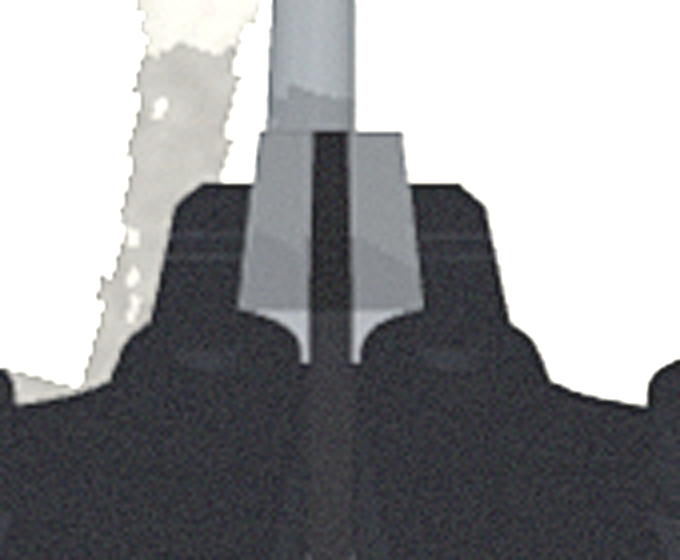

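Both depth views put the bottom of the shut fingers at z ≈ 0.154, about 21 mm above the reported TCP. That means they skimmed over the ball and the bar hardly moved. I'll lift, back off behind the ball and go about 25 mm lower.

Request:
step_arm --steps "0 0 30 0 0 0 0;-29 -7.9 0 0 0 0 0;-29 -7.9 0 0 0 0 0;0 0 -27 0 0 0 0;0 0 -28 0 0 0 0"

```text
time_s: 4.25
ee_pos: [0.4712, 0.13, 0.1089]
ee_rot: [0.99, 0.142, 0.003, -0.0]
ft_force: [0.5, 0.7, -0.4]
finger_gap: -0.001
```

Request:
step_arm --steps "0 0 0 0 0 0 0;9.6 2.6 0 0 0 0 0;9.6 2.6 0 0 0 0 0;7.7 2.1 0 0 0 0 0;7.7 2.1 0 0 0 0 0"

```text
time_s: 4.67
ee_pos: [0.5074, 0.1398, 0.1089]
ee_rot: [0.99, 0.142, 0.0, -0.0]
ft_force: [-5.0, -1.0, 4.0]
finger_gap: -0.003
```

Request:
step_arm --steps "5.8 1.6 0 0 0 0 0;5.8 1.6 0 0 0 0 0;5.8 1.6 0 0 0 0 0;0 0 0 0 0 0 0"

```text
time_s: 5.0
ee_pos: [0.5249, 0.1445, 0.1075]
ee_rot: [0.99, 0.142, 0.001, -0.0]
ft_force: [-0.3, -0.1, -0.2]
finger_gap: 0.003
```

```bash
python3 - <<'E'
from h import *
for n in ("scene","wrist"):
  p,m,X,Y,Z=bar(n); r=np.hypot(X,Z)
  for a in range(20,112,10):
    k=(r>=a/1e3)&(r<a/1e3+.01)
    if k.any():print(n,a,k.sum(),np.median(X[k]).round(4),np.median(Z[k]).round(4))
print(robot.read_state()["ee_pos"],robot.read_state()["ft_force"])
E
```

```text
scene 20 27 -0.0005 0.0255
scene 30 25 -0.0035 0.0349
scene 40 27 -0.0064 0.0445
scene 50 27 -0.0091 0.0538
scene 60 26 -0.0124 0.0633
scene 70 40 -0.0166 0.0719
scene 80 73 -0.0329 0.08
scene 90 56 -0.0326 0.0905
scene 100 87 -0.0286 0.1004
scene 110 3 -0.0334 0.1062
wrist 20 202 -0.0025 0.0249
wrist 30 228 -0.0054 0.0348
wrist 40 255 -0.0083 0.0444
wrist 50 305 -0.0112 0.0539
wrist 60 368 -0.0142 0.0638
wrist 70 415 -0.0171 0.0734
wrist 80 630 -0.0203 0.0817
wrist 90 831 -0.0366 0.0891
wrist 100 2934 -0.0286 0.1011
wrist 110 333 -0.0379 0.1041
[0.52396307 0.1442593  0.10714146] [ 1.27807947 -0.08542791 -0.80814668]
```

The bar is now following: lean is about 0.29 rad and the ball is touching the finger. I'll carry on over the top and down slightly.

Request:
step_arm --steps "7.7 2.1 0 0 0 0 0;7.7 2.1 0 0 0 0 0;7.7 2.1 0 0 0 0 0;7.7 2.1 0 0 0 0 0;7.7 2.1 0 0 0 0 0"

```text
time_s: 5.52
ee_pos: [0.5626, 0.1549, 0.1073]
ee_rot: [0.99, 0.142, 0.0, -0.0]
ft_force: [-1.2, -0.3, 0.9]
finger_gap: 0.004
```

Request:
step_arm --steps "7.7 2.1 -1.5 0 0 0 0;7.7 2.1 -1.5 0 0 0 0;7.7 2.1 -1.5 0 0 0 0;7.7 2.1 -2 0 0 0 0;0 0 0 0 0 0 0"

```text
time_s: 5.93
ee_pos: [0.5934, 0.1632, 0.0996]
ee_rot: [0.99, 0.142, -0.0, 0.0]
ft_force: [-0.8, 0.1, -0.7]
finger_gap: -0.002
```

```bash
python3 - <<'E'
from h import *
for n in ("scene","wrist"):
  p,m,X,Y,Z=bar(n); r=np.hypot(X,Z)
  for a in range(20,112,10):
    k=(r>=a/1e3)&(r<a/1e3+.01)
    if k.any():print(n,a,k.sum(),np.median(X[k]).round(4),np.median(Z[k]).round(4))
print(robot.read_state()["ee_pos"],robot.read_state()["ft_force"])
E
```

```text
scene 20 16 0.0151 0.019
scene 30 20 0.0203 0.0274
scene 40 21 0.0271 0.0374
scene 50 18 0.032 0.0453
scene 60 23 0.0365 0.0545
scene 70 53 0.0378 0.0651
scene 80 57 0.0382 0.0741
scene 90 49 0.0377 0.0859
scene 100 90 0.0572 0.0901
scene 110 18 0.0395 0.1044
wrist 50 9 0.0297 0.0489
wrist 60 60 0.0337 0.0579
wrist 70 701 0.0351 0.0682
wrist 80 1041 0.0349 0.078
wrist 90 1266 0.0348 0.0895
wrist 100 3852 0.0522 0.0922
wrist 110 815 0.0306 0.1064
[0.59318155 0.16317442 0.10026819] [-0.20206206  0.46667177 -0.20554179]
```

Lean is now about +0.53 rad. I'll use fine steps to reach the stop and watch the force.

Request:
step_arm --steps "3.9 1 -1 0 0 0 0;3.9 1 -1 0 0 0 0;2.9 0.8 -1 0 0 0 0;0 0 0 0 0 0 0"

```text
time_s: 6.37
ee_pos: [0.6033, 0.1658, 0.0974]
ee_rot: [0.99, 0.142, -0.0, 0.0]
ft_force: [-1.0, -0.4, 0.1]
finger_gap: -0.006
```

Request:
step_arm --steps "1.9 0.5 -0.5 0 0 0 0;1.9 0.5 -0.5 0 0 0 0;0 0 0 0 0 0 0"

```text
time_s: 6.62
ee_pos: [0.6057, 0.1665, 0.0964]
ee_rot: [0.99, 0.142, -0.002, 0.0]
ft_force: [-5.4, -1.5, 1.5]
finger_gap: 0.004
```

Request:
step_arm --steps "1.9 0.5 -0.5 0 0 0 0;0 0 0 0 0 0 0"

```text
time_s: 6.78
ee_pos: [0.6063, 0.1666, 0.0958]
ee_rot: [0.99, 0.142, -0.003, 0.0]
ft_force: [-8.9, -2.4, 3.7]
finger_gap: 0.001
```

Request:
step_arm --steps "1.9 0.5 -0.5 0 0 0 0;0 0 0 0 0 0 0"

```text
time_s: 6.95
ee_pos: [0.6067, 0.1668, 0.0954]
ee_rot: [0.99, 0.142, -0.005, 0.001]
ft_force: [-12.3, -3.6, 7.7]
finger_gap: -0.0
```

```bash
python3 - <<'E'
from h import *
for n in ("scene",):
  p,m,X,Y,Z=bar(n); r=np.hypot(X,Z)
  for a in range(20,112,10):
    k=(r>=a/1e3)&(r<a/1e3+.01)
    if k.any():print(n,a,k.sum(),np.median(X[k]).round(4),np.median(Z[k]).round(4))
for i in range(2):
  robot.grab_frame("wrist");s=robot.read_state();print(s["ee_pos"],s["ft_force"],s["ft_torque"])
E
```

```text
scene 20 22 0.0174 0.0171
scene 30 19 0.0244 0.0252
scene 40 19 0.0314 0.0311
scene 50 23 0.0381 0.0386
scene 60 15 0.0457 0.0463
scene 70 40 0.0506 0.0575
scene 80 60 0.0521 0.0643
scene 90 52 0.0522 0.0773
scene 100 79 0.0709 0.0801
scene 110 22 0.0743 0.0821
[0.60669674 0.16676648 0.09547377] [-13.2868802   -4.02729313   8.04119676] [-0.66627484  2.20559693  0.04464142]
[0.60668008 0.16676952 0.09545269] [-13.10346934  -3.71890864   8.39631825] [-0.58254884  2.13196813  0.03440686]
```

The tool has stalled at about 15 N, well above the 2–5 N drag, and the lean is about 0.76 rad, so the bar is at its stop. I'll back off, lift clear and check.

Request:
step_arm --steps "-8 -2.2 2 0 0 0 0;-15 -4 15 0 0 0 0;-10 -2.7 35 0 0 0 0;-20 -5 35 0 0 0 0;-35 -9 20 0 0 0 0"

```text
time_s: 7.52
ee_pos: [0.5272, 0.146, 0.2076]
ee_rot: [0.99, 0.142, 0.005, -0.001]
ft_force: [0.7, 0.8, 1.3]
finger_gap: -0.0
```

Request:
step_arm --steps "-35 -9 15 0 0 0 0;-35 -9 5 0 0 0 0;-35 -9 0 0 0 0 0;0 0 0 0 0 0 0;0 0 0 0 0 0 0"

```text
time_s: 7.93
ee_pos: [0.4174, 0.1179, 0.2236]
ee_rot: [0.99, 0.142, 0.002, -0.0]
ft_force: [0.4, 0.3, 0.8]
finger_gap: -0.001
```

```bash
python3 - <<'E'
from h import *
for n in ("scene","top"):
  p,m,X,Y,Z=bar(n); r=np.hypot(X,Z)
  for a in range(20,112,10):
    k=(r>=a/1e3)&(r<a/1e3+.01)
    if k.any():print(n,a,k.sum(),np.median(X[k]).round(4),np.median(Z[k]).round(4))
  print([(np.round(q["location"],3).tolist(),round(q["conf"],2)) for q in robot.recognise("empty_bar_end",n)])
  if n=="scene": cv2.imwrite("pics/s3.png",p[:,:,::-1])
print(robot.read_state())
E
```

```text
scene 20 18 0.0168 0.0168
scene 30 20 0.0233 0.0242
scene 40 22 0.0312 0.0326
scene 50 20 0.0375 0.0413
scene 60 22 0.0447 0.0477
scene 70 21 0.051 0.0544
scene 80 22 0.0573 0.0623
scene 90 16 0.0632 0.0688
scene 100 54 0.0713 0.0786
scene 110 15 0.0751 0.0808
[([0.512, -0.263, 0.077], 0.88)]
top 20 23 0.0137 0.0206
top 30 27 0.021 0.0282
top 40 24 0.0275 0.0361
top 50 22 0.034 0.043
top 60 26 0.0404 0.0506
top 70 26 0.0466 0.0574
top 80 32 0.0543 0.0656
top 90 22 0.0606 0.0736
top 100 59 0.0673 0.0808
[([0.51, -0.256, 0.075], 0.63)]
{'time_s': 8.1333, 'joint_positions': array([ 2.17689127e-01, -2.14078351e-01,  2.06918608e+00,  7.89501291e-05,
        1.28478635e+00,  1.50266038e+00]), 'joint_vel': array([ 0.00097596,  0.01206521,  0.00039447, -0.00063773,  0.00796307,
        0.00047788]), 'joint_efforts': array([ 2.23808951e-02, -2.55550557e+01, -3.67332065e+01,  1.71745665e-03,
        8.55794235e-03,  1.49227453e-04]), 'ee_pos': array([0.41928231, 0.11827331, 0.22315196]), 'ee_rot': array([ 9.89806596e-01,  1.42415518e-01,  8.44080865e-04, -1.01222468e-04]), 'ft_force': array([ 0.67667378, -0.34112765, -0.27132015]), 'ft_torque': array([-0.02647814, -0.03367433,  0.01528131]), 'finger_gap': 0.002344664859604658}
```

View pics/s3.png

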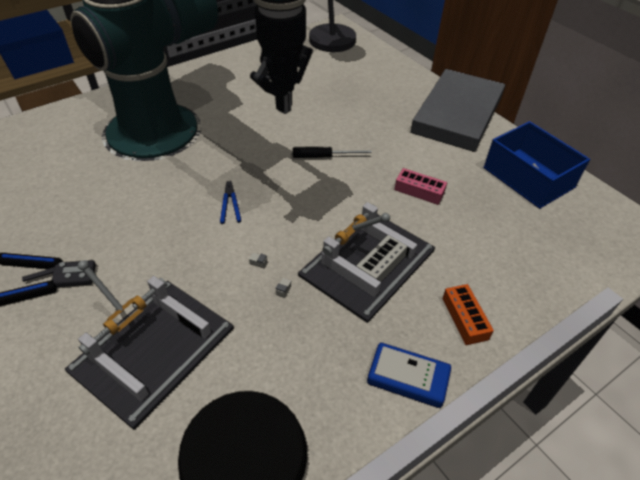

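The scene shows the loaded bar leaning to the far side with its ball near (385,217), the jaws against the block, and the empty holder's bar unchanged at (90,265). The gripper is well clear.

```bash
python3 -c "
from plant import robot
print(robot.hand_in())"
```

```text
the job is handed in; nothing more can be done
None
```

I swung the loaded holder's bar from the robot's side over to its far-side stop with the shut fingers, then backed off and handed the job in at about 8.1 s.

- **At the stop:** the tool stalled there, with the push force rising to about 15 N against a drag of 2 to 5 N.
- **After letting go:** the bar's lean measures 0.72 to 0.73 rad in two cameras, against 0.75 at the stop. It read about 0.76–0.77 rad while pushed. The ball end's position matches the pushed one to within about 2 mm, so I take the difference as measurement noise.
- **Jaws:** they look closed on the block in the last picture. I did not measure the jaw gap.
- **Empty holder:** its bar end reads the same as at the start, to within 4 mm. I never went near it.
- **First push failed:** the fingertips end about 21 mm above the reported tool point, so the fingers slid over the ball. That may have pushed the bar about 2 mm back towards the robot. I backed off, went about 25 mm lower, and the second push worked.

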